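# Sort the knife rests and open the safety-capped cleaner

### The job

The ceramic knife rests in the steel tray are about to be soaked in cleaner. First take the two broken (snapped-off, short) rests out of the tray and leave them in the grey scrap box, with the three whole ones left lying in the tray; then open the cleaner jug: press its red safety cap down, keep it pressed while you turn it counter-clockwise by about a fifth of a turn (70 degrees), and lift it straight off. Finish still holding the cap in the gripper, upright, clear above the jug's mouth by about a hand's breadth; do not knock the mug, the pepper mill or the jar.

Things in the scene. Friction and masses are not known exactly. Their poses are not given: they have to be found in the camera images.
- tray: Shallow steel soak tray, fixed, 220 (its x) x 310 (its y) x 18 mm high, walls and floor 5 mm thick. Origin: centre of its underside on the counter. The knife rests lie on its floor, 5 mm above the counter, with their long (x) axes roughly along the tray's x.
- rest1_center (a point): Whole knife rest, 72 mm long (its x), 16 mm wide (its y): white bar 14 mm high with a blue block 14 mm long and 20 mm high at both ends, 35 g. Point: centre, 10 mm above its underside.
- rest2_center (a point): Whole knife rest, same as rest1.
- rest3_center (a point): Whole knife rest, same as rest1.
- broken1_center (a point): Broken knife rest, 38 mm long (its x), 16 mm wide (its y): a blue block 14 mm long and 20 mm high at its -x end only, then the white bar 14 mm high ending in a brown ragged break; 35 g. Point: the middle of its length, 10 mm above its underside. Grasp it across its width (fingers closing along its y).
- broken2_center (a point): Broken knife rest, as broken1 but 44 mm long.
- scrap: Grey open scrap box, fixed, 160 (its x) x 120 (its y) x 50 mm high, walls 4 mm. Origin: centre of its underside on the counter.
- jug: White square cleaner jug, 92 x 92 mm, shoulder 135 mm above the counter, held fast in a black rubber caddy (112 x 112 x 16 mm) fixed to the counter: it can neither turn nor lift. Carrying handle on its +x side reaches 79 mm from the axis, 125 mm high. Neck on its axis (z), 38 mm over its lugs. Origin: centre of its underside on the counter.
- jug_neck (a point): Centre of the neck's rim, 163 mm above the counter. Three-lug bayonet under the cap: a cap pushed 4 to 7 mm down turns counter-clockwise seen from above (never clockwise); at 55 to 78 degrees of turn, best 67, it lifts straight off; stop at about 82. A sprung spout pushes the cap up: 6 N to start pressing, 9 N at 4 mm, 11 N at 6 mm, hard stop at 7 mm.
- cap_center (a point): Red round safety cap on the jug, 46 mm in diameter, 40 mm high, 45 g, white counter-clockwise arrow on top. Point: on its axis, half-way up (20 mm below its top), 168 mm above the counter when locked; its lower edge is then 13 mm above the jug's shoulder. Locked, it turns no more than 6 degrees and does not lift. See jug_neck for how it opens.
- mug_center (a point): White mug, 76 mm wide, 90 mm high, bystander. Point: its axis, half-way up.
- mill_center (a point): Dark wooden pepper mill, 52 mm wide, 130 mm high, bystander. Point: its axis, half-way up.
- jar_center (a point): Amber glass jar with pale lid, 72 mm wide, 100 mm high, bystander. Point: its axis, half-way up.
Mind the look-alikes: they are no part of the job. What is shaped like the part that bears rest2_center but green or purple is not meant.

How it is judged (in metres and radians):
On the way, in this order (a step that is already met when the one before it is completed fails the run):
1. both broken rests lie in the scrap box, let go, the whole ones in the tray (x of broken1_center in the frame of scrap between -0.08 and 0.08 m and y of broken1_center in the frame of scrap between -0.06 and 0.06 m and z of broken1_center in the frame of scrap between 0 and 0.045 m and x of broken2_center in the frame of scrap between -0.08 and 0.08 m and y of broken2_center in the frame of scrap between -0.06 and 0.06 m and z of broken2_center in the frame of scrap between 0 and 0.045 m and x of rest1_center in the frame of tray between -0.11 and 0.11 m and y of rest1_center in the frame of tray between -0.155 and 0.155 m and z of rest1_center in the frame of tray between 0 and 0.03 m and x of rest2_center in the frame of tray between -0.11 and 0.11 m and y of rest2_center in the frame of tray between -0.155 and 0.155 m and z of rest2_center in the frame of tray between 0 and 0.03 m and x of rest3_center in the frame of tray between -0.11 and 0.11 m and y of rest3_center in the frame of tray between -0.155 and 0.155 m and z of rest3_center in the frame of tray between 0 and 0.03 m and contact force between each of broken1, broken2 and the fingers below 0.1 N), for 0.2 s.
2. the cap, still locked, is pressed down on the jug (at least 3.5 mm) (z of cap_center in the frame of jug below 0.1645 m and angle between the x axis of cap_center and the x axis of jug, either way round below 0.4 rad).
3. the cap is turned by more than 50 degrees while still on the neck (z of cap_center in the frame of jug below 0.172 m and angle between the x axis of cap_center and the x axis of jug, either way round above 0.87 rad).
At the end, for the whole second after the job is handed in: Broken rests in the scrap box, whole rests in the tray (centres within the outlines). Cap gripped (over 2 N), still, upright within 15 degrees, not touching the jug, lower edge at least 50 mm above the neck's rim, within 40 mm of the neck's axis (x of broken1_center in the frame of scrap between -0.08 and 0.08 m and y of broken1_center in the frame of scrap between -0.06 and 0.06 m and z of broken1_center in the frame of scrap between 0 and 0.045 m and x of broken2_center in the frame of scrap between -0.08 and 0.08 m and y of broken2_center in the frame of scrap between -0.06 and 0.06 m and z of broken2_center in the frame of scrap between 0 and 0.045 m and x of rest1_center in the frame of tray between -0.11 and 0.11 m and y of rest1_center in the frame of tray between -0.155 and 0.155 m and z of rest1_center in the frame of tray between 0 and 0.03 m and x of rest2_center in the frame of tray between -0.11 and 0.11 m and y of rest2_center in the frame of tray between -0.155 and 0.155 m and z of rest2_center in the frame of tray between 0 and 0.03 m and x of rest3_center in the frame of tray between -0.11 and 0.11 m and y of rest3_center in the frame of tray between -0.155 and 0.155 m and z of rest3_center in the frame of tray between 0 and 0.03 m and z of cap_center in the frame of jug_neck above 0.07 m and horizontal distance between cap_center and jug_neck below 0.04 m and angle between cap_center's own z axis and vertical below 0.26 rad and contact force between cap and the fingers above 2 N and contact force between cap and jug below 0.1 N and linear speed of cap below 0.02 m/s); the arm keeps its last pose, push and grip.
It fails at once if the mug is knocked over or moved by more than 30 mm (distance of mug_center from where it was at the start of the episode above 0.03 m or angle between mug_center's own z axis and vertical above 0.4 rad).
It fails at once if the mill is knocked over or moved by more than 30 mm (distance of mill_center from where it was at the start of the episode above 0.03 m or angle between mill_center's own z axis and vertical above 0.4 rad).
It fails at once if the jar is knocked over or moved by more than 30 mm (distance of jar_center from where it was at the start of the episode above 0.03 m or angle between jar_center's own z axis and vertical above 0.4 rad).
It also fails if it takes over 67 s, if anything falls off the work surface, if the arm or the gripper's body presses on something with over 40 N, if the wrist force passes 120 N, or if a joint passes its speed limit or range.

### The arm

A 6-joint arm with a two-finger parallel gripper is mounted at the origin on the work surface. World frame = base frame: x ahead of the robot, y to its left, z up, the work surface at z = 0. Lengths are in mm, angles in rad, forces in N, time in s.
With the tool pointing down it reaches from about 350 to 775 mm from the base axis. Payload 7.3 kg.
Tool frame: the origin (TCP) lies at the very end of the fingers, on their centre line; the grasp point (between the pads) lies 19 mm behind it; z points along the fingers, y is the line along which they close (so a half turn about z gives the same grasp; the last joint's range is limited). The gripper opens to 92 mm and grips with 3 to 60 N. Pads are 19 mm wide; open, the fingers measure 130 mm over their backs; the gripper's body (75 mm by 190 mm) begins 47 mm behind the grasp point.
Start: joints at [1.092, 0.342, 1.524, -0, 1.275, -0.146], TCP at [171.499, 496.219, 226.741] pointing down, gripper open.
Joint ranges: [-2.53, 2.53], [-0.77, 2.02], [0.04, 2.7], [-1, 4.14], [0.28, 2.66], [-3.11, 3.11]. Speed limits (rad/s): [2.57, 2.57, 3.14, 3.14, 3.14, 3.14].

### API

Orientations are given as [roll, pitch, yaw] about the fixed x, y, z axes, in that order (R = Rz(yaw) Ry(pitch) Rx(roll)).
In Python, from plant import bot gives the robot as it stands.
- The arm moves only by the tool apply_moves, never from a script. Its argument "motion" is text: rows parted by semicolons, each of 4 numbers parted by spaces: the shift along the tool's x, y, z in m, then the turn about the tool's z in degrees. A call has 1 to 8 rows; each row shifts and turns the commanded pose from where the row before left it, along the tool's axes as they then stand; what a row does not reach is not made up. A row lasts 1/8 s, in which the tool goes at most 62.5 mm and 10.7 degrees, less where a joint would pass 70% of its speed; a pose out of reach is approached as far as the arm can. A call with a gripper value outside its range is refused whole. "fingers" is the opening, from -1 (shut) to 1 (fully open), set as the call begins (left out, the last holds). The fingers move at their own pace and stop on an object; the grip force is fixed at half the most. Time passes only in rows, so rows that do not move let the fingers close. It gives the time, the measured TCP pose, the force, the opening and the grip force at its end, in the units of the state.
- bot.get_obs(): the state, without advancing time (a new reading comes with each control period).
- bot.capture(name): name is "scene" or "top"; returns a dict with "img" (400x640x3 uint8, blue, green, red), "range_z" (400x640 float32, mm along the optical axis (not along the pixel's ray), 0 where there is no reading), "fx", "fy", "cx", "cy" (pixels), "world_from_camera" (4x4, takes a point from camera to world coordinates). Camera axes: x right, y down, z forward; pixel columns grow to the right and rows downward; lengths in mm; the calibration is good to about 2 mm. A picture is of the moment at which its call begins.
- bot.close_job(): hands the job in; it is judged then, once.
Trained networks look in a picture, given as the dict that the camera call returned (one of the last four; its "shot" number tells which), for a name from the list of things; names that differ only in an ending like _2 or _b are one class to them, and where a whole thing is asked for, a point or a joint stands for the part that bears it (a point fixed in the world has none). Each returns a list of dicts, best first, with "p" (0 to 1); they miss things now and then, are a little off and sometimes report something else, mostly with a low value. They report only what shows in the picture. A call takes as long as a camera call. They do not tell look-alikes from the thing itself.
- bot.cut_out(picture, thing): "pixels" (400x640 bool, what is visible of it) and "point" ([column, row] in pixels, amid what is visible of it).
The state is a dict: "time": time; "joint_positions": joint angles; "dq": joint speeds; "tau": joint torques, N m; "tool_pos": TCP position; "tcp_rot": TCP orientation; "contact_force": force on the tool from outside, world axes, zero at the start; "moment": the same for the moment, N m; "grip_width": finger opening in mm; "finger_force": force on a finger pad.
Only numpy, scipy, OpenCV 4.12 (cv2) and the standard library are available. Lean on these libraries where they do the work, as an engineer would, in place of code of your own. Each camera call takes 0.05 s, during which the arm holds its last target. There are 200 camera calls.

## Working session

There is one attempt and no reset: what is moved stays moved. The work goes in short steps, Python scripts to look and compute and a tool call to move; the robot and the scene stay as the last step left them, time stands still between calls to the robot, and variables do not carry over. Pictures are saved under pics/ and viewed, at most 10 in all, crops included, and the job is handed in when it is done.

Besides the shell and the picture viewer there is one more tool, called by a JSON object that holds its "op" and its "data", one argument or row to a line. apply_moves: Moves the arm, as the interface text tells. Its arguments: {"type":"object","properties":{"motion":{"type":"string"},"fingers":{"type":"number"}},"required":["motion"]}

```bash
mkdir -p pics; ls
cat > h.py <<'E'
import numpy as np,cv2
from plant import bot
def world(p,mask):
    v,u=np.nonzero(mask&(p["range_z"]>0)); z=p["range_z"][v,u]
    c=np.stack([(u-p["cx"])*z/p["fx"],(v-p["cy"])*z/p["fy"],z,np.ones_like(z)])
    return (np.array(p["world_from_camera"])@c)[:3].T
E
python3 - <<'E'
from h import *
print(bot.get_obs())
for n in ["top","scene"]:
    p=bot.capture(n); cv2.imwrite(f"pics/{n}1.png",p["img"])
    print(n,np.round(p["world_from_camera"],2).tolist(),p["fx"])
    for t in ["tray","rest1_center","broken1_center","broken2_center","scrap","jug","cap_center","mug_center","mill_center","jar_center"]:
        for d in bot.cut_out(p,t):
            w=world(p,d["pixels"])
            if len(w): print(t,round(d["p"],2),np.round(d["point"]),d["pixels"].sum(),np.round(np.median(w,0)),np.round(np.percentile(w,2,axis=0)),np.round(np.percentile(w,98,axis=0)))
E
```

```text
pics
{'time': 0.0, 'joint_positions': array([ 1.09201026e+00,  3.42751608e-01,  1.52503862e+00, -2.40955670e-05,
        1.27540570e+00, -1.45976183e-01]), 'dq': array([-1.36556125e-03,  4.52724827e-04,  2.67500254e-05, -2.26271396e-03,
       -7.69720268e-04,  1.08259975e-04]), 'tau': array([-5.28622677e-04, -4.31251752e+01, -2.44213057e+01,  7.18204002e-02,
        5.62207494e-02, -1.15008074e-04]), 'tool_pos': array([171.29567084, 495.8236035 , 226.02244074]), 'tcp_rot': array([-3.14000308e+00, -2.10414036e-04,  2.80878963e+00]), 'contact_force': array([-0.00655742, -0.06930262,  0.49703031]), 'moment': array([-0.00116861, -0.03218061,  0.00702685]), 'finger_force': 0.0, 'grip_width': 91.85548749063787}
top [[0.03, -0.99, 0.1, 429.01], [-1.0, -0.03, 0.02, 69.73], [-0.01, -0.1, -0.99, 1154.5], [0.0, 0.0, 0.0, 1.0]] 396.57107094720095
tray 0.6 [288. 202.] 7465 [545. 203.   6.] [438.  56.   1.] [649. 355.  20.]
tray 0.45 [483. 226.] 1848 [ 486. -320.  113.] [ 430. -378.    4.] [ 556. -284.  136.]
broken2_center 0.45 [389. 214.] 2605 [516. -83.   5.] [ 436. -144.   -0.] [596. -17.  52
[... 990 characters left out ...]
6.]
broken2_center 0.6 [362. 249.] 126 [499. 207.  17.] [479. 198.   6.] [518. 214.  24.]
scrap 0.86 [280. 204.] 2482 [515. -85.  20.] [ 435. -143.    0.] [602.  -8.  50.]
jug 0.71 [227. 152.] 1902 [ 516. -311.   78.] [ 446. -393.   -1.] [ 559. -279.  135.]
cap_center 0.63 [224. 120.] 276 [ 500. -329.  175.] [ 474. -361.  149.] [ 515. -318.  189.]
mill_center 0.77 [176. 189.] 696 [ 716. -271.   59.] [ 660. -342.   -0.] [ 733. -259.  129.]
mill_center 0.6 [281. 203.] 2509 [513. -86.  19.] [ 434. -144.   -0.] [602.  -8.  50.]
jar_center 0.75 [439. 322.] 1771 [601. 486.  74.] [556. 451.   8.] [615. 513. 102.]
jar_center 0.75 [280. 204.] 2450 [514. -86.  20.] [ 435. -143.    0.] [602.  -8.  50.]
```

Run:
```python
import cv2
a=cv2.imread("pics/top1.png"); cv2.imwrite("pics/top_tray.png",cv2.resize(a[140:270,210:360],None,fx=4.6,fy=4.6,interpolation=cv2.INTER_CUBIC)[:600,:800])
```

```text
(no output)
```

View pics/top_tray.png

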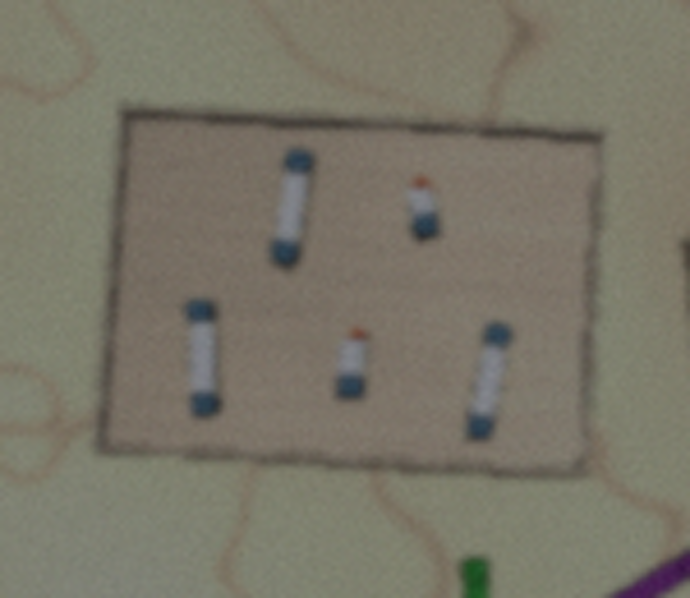

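View pics/scene1.png

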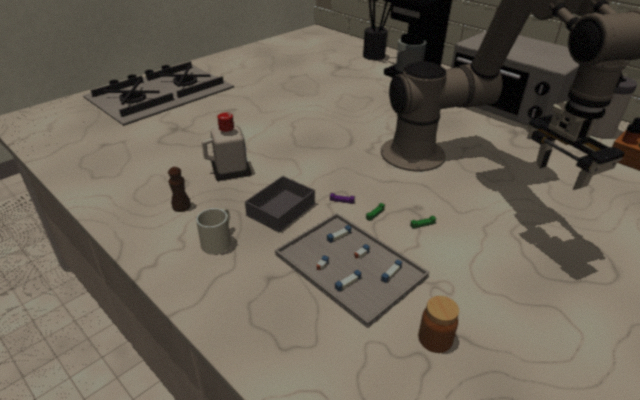

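View pics/top1.png

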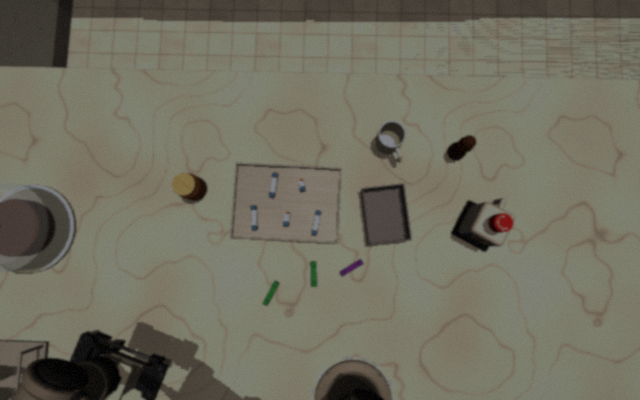

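```bash
cat >> h.py <<'E'
def plane(p,uv,z):
    T=np.array(p["world_from_camera"]); uv=np.atleast_2d(uv).astype(float)
    d=np.stack([(uv[:,0]-p["cx"])/p["fx"],(uv[:,1]-p["cy"])/p["fy"],np.ones(len(uv))])
    d=T[:3,:3]@d; s=(z-T[2,3])/d[2]; return (T[:3,3:]+d*s).T
def rests(p,box=(440,650,60,350)):
    # colour that differs from tray/counter: blue or white or red tip, seen inside the tray
    im=cv2.GaussianBlur(p["img"],(0,0),.6).astype(int); b,g,r=[im[...,i] for i in range(3)]
    V,U=np.mgrid[:400,:640]; W=plane(p,np.stack([U.ravel(),V.ravel()],1),15).reshape(400,640,3)
    ins=(W[...,0]>box[0]+8)&(W[...,0]<box[1]-8)&(W[...,1]>box[2]+8)&(W[...,1]<box[3]-8)
    m=ins&((b-r>4)|(r-b>45))
    m=cv2.morphologyEx(m.astype(np.uint8),cv2.MORPH_CLOSE,np.ones((3,3)))
    n,l,st,_=cv2.connectedComponentsWithStats(m)
    for i in range(1,n):
        if st[i,4]<12: continue
        w=W[l==i][:,:2]; c=w.mean(0); e,v=np.linalg.eigh(np.cov((w-c).T)); a=v[:,1]; q=(w-c)@a
        print("rest",st[i,4],np.round(st[i,:2]),np.round(c+a*(q.max()+q.min())/2,1),"len",round(np.ptp(q)),"ang",round(np.degrees(np.arctan2(a[1],a[0]))%180,1))
E
python3 - <<'E'
from h import *
for n in ["top","scene"]:
    p=bot.capture(n); print(n); rests(p)
    d=bot.cut_out(p,"cap_center")[0]; w=world(p,d["pixels"]); t=w[(w[:,2]>184)]
    (c,s,a)=cv2.minAreaRect(t[:,:2].astype(np.float32)); print("cap",np.round(c,1),np.round(s),a,np.median(t[:,2]))
    print(np.round(cv2.minEnclosingCircle(t[:,:2].astype(np.float32))[0],1))
    d=bot.cut_out(p,"jug")[0]; w=world(p,d["pixels"]); t=w[(w[:,2]>125)&(w[:,2]<140)]
    print("jug",cv2.minAreaRect(t[:,:2].astype(np.float32)))
    d=bot.cut_out(p,"tray")[0]; w=world(p,d["pixels"]); print("tray",cv2.minAreaRect(w[:,:2].astype(np.float32)))
E
```

```text
top
rest 92 [269 173] [594.3 245. ] len 69 ang 173.5
rest 35 [300 182] [591.3 161.8] len 25 ang 14.2
rest 90 [251 205] [498.3 297.4] len 70 ang 5.2
rest 91 [312 210] [487.9 117.3] len 70 ang 170.5
rest 41 [284 215] [492.  203.5] len 29 ang 1.5
cap [ 490.5 -345.1] [45. 44.] 52.3690299987793 188.3708400286007
[ 491.3 -345.1]
jug ((491.0475158691406, -343.5762939453125), (88.61031341552734, 88.76615905761719), 61.393611907958984)
tray ((545.8078002929688, 205.85269165039062), (321.60809326171875, 229.20611572265625), 88.64623260498047)
scene
rest 27 [345 225] [457.  121.1] len 25 ang 60.7
rest 38 [327 233] [515.2 111.9] len 27 ang 42.9
rest 29 [363 244] [478.5 201.4] len 19 ang 50.4
rest 31 [322 255] [582.4 157.7] len 21 ang 58.8
rest 31 [395 260] [465.4 292.8] len 17 ang 24.8
rest 38 [354 270] [563.9 248.4] len 24 ang 62.0
rest 50 [382 273] [526.4 300.5] len 27 ang 30.1
rest 52 [335 281] [622.9 242. ] len 25 ang 42.7
cap [ 496.1 -339.8] [43. 37.] 84.98623657226562 187.02542140223574
[ 494.8 -340.2]
jug ((494.94744873046875, -337.7422180175781), (88.06939697265625, 87.95999908447266), 62.41685104370117)
tray ((536.201171875, 208.23403930664062), (313.04168701171875, 240.16644287109375), 88.42608642578125)
```

Add to h.py:
```python
def to(x,y,z,yawdeg):
    o=bot.get_obs(); P=o["tool_pos"]; a=o["tcp_rot"][2]; d=np.array([x,y])-P[:2]
    print("P",np.round(P,1),"yaw",round(np.degrees(a),1),"t",o["time"],"| dx %.1f dy %.1f dz %.1f turn %.1f"%(d@[np.cos(a),np.sin(a)],d@[np.sin(a),-np.cos(a)],P[2]-z,-((yawdeg-np.degrees(a)+180)%360-180)))
```

```text
(no output)
```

{"op": "apply_moves", "data": {
  "motion": "-0.0505 -0.021 0.01 0;-0.0505 -0.021 0.01 0;-0.0505 -0.021 0.01 0;-0.0505 -0.021 0.01 0;-0.0505 -0.021 0.01 0;-0.0505 -0.021 0.01 0;-0.0505 -0.021 0.01 0;-0.0505 -0.021 0.01 0",
  "fingers": 0.1
}}

```text
time: 2.5
tool_pos: [499.8, 204.1, 146.6]
tcp_rot: [3.141, 0.0, 2.809]
contact_force: [-0.3, 0.7, 0.2]
grip_width: 50.1
finger_force: 0.0
```

{"op": "apply_moves", "data": {
  "motion": "0 0 0 -6;0 0 0 -7;0 0 0 0"
}}

```text
time: 2.88
tool_pos: [498.6, 205.3, 146.7]
tcp_rot: [3.142, -0.0, 3.034]
contact_force: [0.1, -0.3, 0.5]
grip_width: 50.6
finger_force: 0.0
```

Run:
```python
from h import *
to(498,205,60,174)
p=bot.capture("scene"); cv2.imwrite("pics/s2.png",cv2.resize(p["img"][190:310,270:430],None,fx=5,fy=5,interpolation=cv2.INTER_CUBIC))
T=np.array(p["world_from_camera"])
for n,X in {"B":(498,205,20),"A":(597,165,20)}.items():
    c=T[:3,:3].T@(np.array(X)-T[:3,3]); print(n,c[0]/c[2]*p["fx"]+p["cx"],c[1]/c[2]*p["fy"]+p["cy"])
```

```text
P [498.6 205.3 146.7] yaw 173.8 t 2.875 | dx 0.5 dy -0.4 dz 86.7 turn -0.2
B 361.86225057151984 249.47234631090612
A 322.50443759894983 261.00487153086317
```

View pics/s2.png

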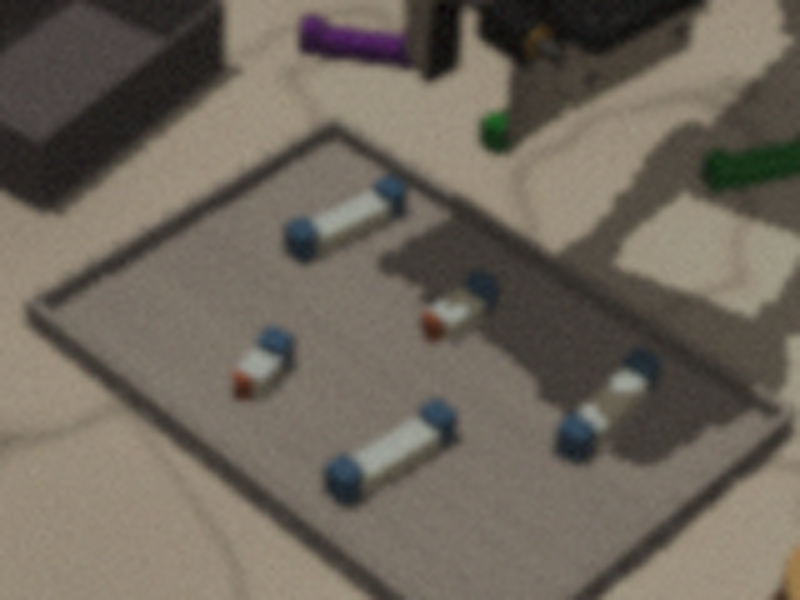

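The picture shows the two short rests, blue at one end and brown at the break, at about (362,250) and (323,262). The whole rests have two blue ends, and the green and purple pieces lie outside the tray. The short ones match my estimates, so I'm going down on the first.

{"op": "apply_moves", "data": {
  "motion": "0 0 0.045 0;0 0 0.045 0;0 0 0.035 0;0 0 0.009 0;0 0 0.004 0;0 0 0 0"
}}

```text
time: 3.68
tool_pos: [499.2, 205.7, 9.8]
tcp_rot: [3.141, 0.002, 3.035]
contact_force: [0.3, -0.3, 0.8]
grip_width: 50.7
finger_force: 0.0
```

{"op": "apply_moves", "data": {
  "motion": "0 0 0 0;0 0 0 0;0 0 0 0;0 0 0 0",
  "fingers": -1
}}

```text
time: 4.18
tool_pos: [498.5, 205.4, 8.9]
tcp_rot: [3.142, 0.0, 3.036]
contact_force: [-0.8, -0.1, 3.3]
grip_width: 15.6
finger_force: 30.1
```

{"op": "apply_moves", "data": {
  "motion": "0 0 -0.03 0;0 0 -0.04 0;0 0 -0.05 0;0 0 0 0"
}}

```text
time: 4.68
tool_pos: [500.8, 206.1, 132.6]
tcp_rot: [3.139, 0.008, 3.036]
contact_force: [0.1, -0.3, -0.6]
grip_width: 15.7
finger_force: 30.0
```

Run:
```python
from h import *
to(490,-82,32,174)
p=bot.capture("top");d=bot.cut_out(p,"scrap")[0]; w=world(p,d["pixels"]); print(cv2.minAreaRect(w[w[:,2]>42][:,:2].astype(np.float32)))
```

```text
P [500.8 206.1 132.6] yaw 173.9 t 4.675 | dx -19.7 dy -287.6 dz 100.6 turn -0.1
((516.1727294921875, -80.35828399658203), (160.24229431152344, 119.7927474975586), 8.025199890136719)
```

{"op": "apply_moves", "data": {
  "motion": "-0.004 -0.0575 0 0;-0.004 -0.0575 0 0;-0.004 -0.0575 0 0;-0.004 -0.0575 0 0;-0.004 -0.0575 0 0;0 0 0 -7;0 0 0 -7;0 0 0 0"
}}

```text
time: 5.78
tool_pos: [487.0, -82.5, 127.2]
tcp_rot: [3.14, -0.003, -3.005]
contact_force: [-0.0, -0.3, -0.5]
grip_width: 15.5
finger_force: 30.0
```

{"op": "apply_moves", "data": {
  "motion": "0 0 0.04 0;0 0 0.04 0;0 0 0.018 0;0 0 0 0"
}}

```text
time: 6.28
tool_pos: [486.4, -81.7, 28.8]
tcp_rot: [3.139, -0.004, -3.005]
contact_force: [-1.5, -0.5, -0.4]
grip_width: 15.9
finger_force: 30.0
```

{"op": "apply_moves", "data": {
  "motion": "0 0 0 0;0 0 0 0;0 0 0 0",
  "fingers": -0.3
}}

```text
time: 6.65
tool_pos: [488.4, -82.6, 31.4]
tcp_rot: [-3.141, 0.001, -3.003]
contact_force: [1.0, 0.5, -0.2]
grip_width: 31.7
finger_force: 0.0
```

{"op": "apply_moves", "data": {
  "motion": "0 0 -0.05 0;0 0 -0.05 0;0 0 0 0"
}}

```text
time: 7.02
tool_pos: [490.4, -83.3, 134.8]
tcp_rot: [-3.138, 0.008, -3.003]
contact_force: [0.3, 0.8, -0.8]
grip_width: 32.0
finger_force: 0.0
```

Run:
```python
from h import *
to(597,165,8,188)
```

```text
P [490.4 -83.3 134.8] yaw -172.1 t 7.025 | dx -139.9 dy 231.2 dz 126.8 turn -0.1
```

{"op": "apply_moves", "data": {
  "motion": "-0.0282 0.0462 0 0;-0.0282 0.0462 0 0;-0.0282 0.0462 0 0;-0.0282 0.0462 0 0;-0.0282 0.0462 0 0;0 0 0 0;0 0 0 0",
  "fingers": 0.1
}}

```text
time: 7.9
tool_pos: [594.9, 165.4, 129.6]
tcp_rot: [-3.141, -0.002, -3.003]
contact_force: [-0.9, 0.9, -0.9]
grip_width: 50.4
finger_force: 0.0
```

Run:
```python
from h import *
to(597,165,8,188)
```

```text
P [594.9 165.4 129.6] yaw -172.0 t 7.9 | dx -2.0 dy -0.7 dz 121.6 turn -0.0
```

{"op": "apply_moves", "data": {
  "motion": "-0.002 0 0.045 0;0 0 0.04 0;0 0 0.025 0;0 0 0.008 0;0 0 0.003 0;0 0 0 0"
}}

```text
time: 8.65
tool_pos: [598.3, 165.7, 10.8]
tcp_rot: [3.142, 0.002, -3.004]
contact_force: [-0.5, 0.5, 0.6]
grip_width: 50.4
finger_force: 0.0
```

{"op": "apply_moves", "data": {
  "motion": "0 0 0 0;0 0 0 0;0 0 0 0;0 0 0 0",
  "fingers": -1
}}

```text
time: 9.15
tool_pos: [597.8, 166.0, 9.9]
tcp_rot: [-3.142, 0.0, -3.003]
contact_force: [0.0, -0.5, 1.4]
grip_width: 15.8
finger_force: 30.1
```

{"op": "apply_moves", "data": {
  "motion": "0 0 -0.03 0;0 0 -0.04 0;0 0 -0.05 0;0 0 0 0;0 0 0 0"
}}

```text
time: 9.78
tool_pos: [597.2, 165.9, 129.2]
tcp_rot: [3.141, -0.001, -3.003]
contact_force: [-0.6, -0.3, -1.4]
grip_width: 15.4
finger_force: 30.0
```

Run:
```python
from h import *
to(545,-77,32,188)
```

```text
P [597.2 165.9 129.2] yaw -172.1 t 9.775 | dx 85.3 dy -233.4 dz 97.2 turn -0.1
```

{"op": "apply_moves", "data": {
  "motion": "0.017 -0.0467 0 0;0.017 -0.0467 0 0;0.017 -0.0467 0 0;0.017 -0.0467 0 0;0.017 -0.0467 0 0;0 0 0 0"
}}

```text
time: 10.52
tool_pos: [544.2, -79.8, 128.0]
tcp_rot: [3.141, -0.003, -3.008]
contact_force: [-0.3, 1.0, -0.8]
grip_width: 15.9
finger_force: 30.0
```

{"op": "apply_moves", "data": {
  "motion": "0 0 0.04 0;0 0 0.035 0;0 0 0.018 0;0 0 0 0"
}}

```text
time: 11.02
tool_pos: [544.1, -75.6, 34.3]
tcp_rot: [3.139, -0.005, -3.002]
contact_force: [0.1, -0.9, 0.9]
grip_width: 15.8
finger_force: 30.0
```

{"op": "apply_moves", "data": {
  "motion": "0 0 0 0;0 0 0 0;0 0 0 0",
  "fingers": -0.3
}}

```text
time: 11.4
tool_pos: [546.2, -77.0, 37.5]
tcp_rot: [-3.141, 0.001, -3.003]
contact_force: [0.2, -0.0, -0.3]
grip_width: 31.9
finger_force: 0.0
```

{"op": "apply_moves", "data": {
  "motion": "0 0 -0.05 0;0 0 -0.06 0;0 0 -0.06 0;0 0 -0.05 0;0 0 0 0;0 0 0 0"
}}

```text
time: 12.15
tool_pos: [545.3, -76.9, 256.4]
tcp_rot: [3.141, -0.0, -3.003]
contact_force: [0.6, -0.0, -0.7]
grip_width: 32.4
finger_force: 0.0
```

Run:
```python
from h import *
to(491.5,-344,250,120)
p=bot.capture("top"); cv2.imwrite("pics/t3.png",cv2.resize(p["img"][130:260,220:420],None,fx=4,fy=4,interpolation=cv2.INTER_CUBIC))
```

```text
P [545.3 -76.9 256.4] yaw -172.1 t 12.15 | dx 90.1 dy -257.1 dz 6.4 turn 67.9
```

View pics/t3.png

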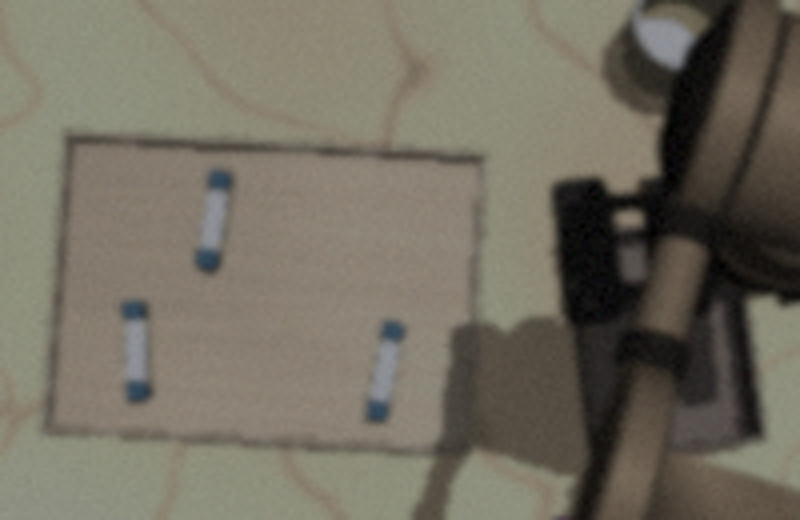

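{"op": "apply_moves", "data": {
  "motion": "0.018 -0.0514 0 0;0.018 -0.0514 0 0;0.018 -0.0514 0 0;0.018 -0.0514 0 0;0.018 -0.0514 0 0;0 0 0 10;0 0 0 10;0 0 0 10",
  "fingers": 0.6
}}

```text
time: 13.2
tool_pos: [491.4, -343.8, 254.5]
tcp_rot: [3.14, -0.004, 2.75]
contact_force: [0.2, -0.8, -0.7]
grip_width: 73.2
finger_force: 0.0
```

{"op": "apply_moves", "data": {
  "motion": "0 0 0 10;0 0 0 10;0 0 0 10;0 0 0 8;0 0 0 0;0 0 0 0"
}}

```text
time: 13.95
tool_pos: [491.8, -343.8, 255.7]
tcp_rot: [-3.141, -0.002, 2.096]
contact_force: [-0.6, 0.4, -0.2]
grip_width: 73.2
finger_force: 0.0
```

Run:
```python
from h import *
to(491.5,-344,149,120)
p=bot.capture("scene"); q=bot.capture("top")
im=np.hstack([cv2.resize(p["img"][80:230,160:320],(480,450)),cv2.resize(q["img"][170:260,350:414],(320,450))])
cv2.imwrite("pics/s4.png",im)
for X in [p]:
    d=bot.cut_out(X,"cap_center")
    if d:
        d=d[0];w=world(X,d["pixels"]);w=w[(w[:,2]<184)&(w[:,2]>155)]
        f=lambda c:np.hypot(w[:,0]-c[0],w[:,1]-c[1])-23
        from scipy.optimize import least_squares
        print(d["p"],least_squares(f,[491,-344],loss="soft_l1").x)
```

```text
P [ 491.8 -343.8  255.7] yaw 120.1 t 13.95 | dx -0.0 dy -0.4 dz 106.7 turn 0.1
0.81 [ 491.2645916 -343.2336361]
```

View pics/s4.png

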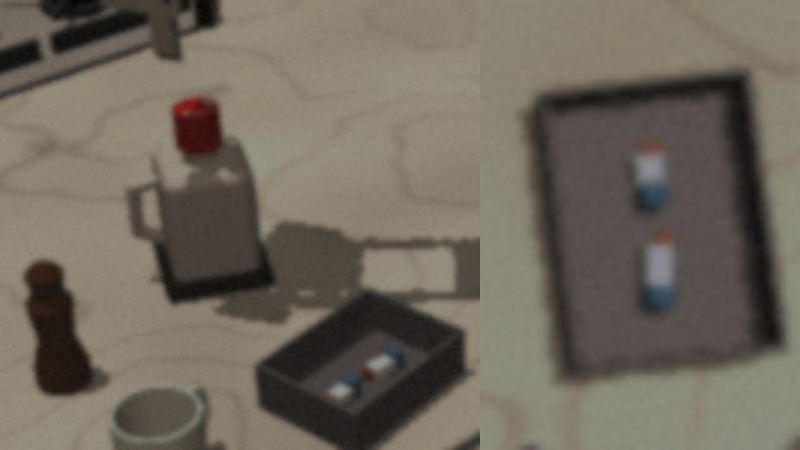

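Both broken rests lie in the scrap box, at (649,177) and (659,270) in the composite. The cap is free under the gripper, so I'm going down around it.

{"op": "apply_moves", "data": {
  "motion": "0 0 0.03 0;0 0 0.03 0;0 0 0.025 0;0 0 0.016 0;0 0 0.005 0;0 0 0 0"
}}

```text
time: 14.85
tool_pos: [492.3, -344.2, 151.1]
tcp_rot: [3.141, 0.001, 2.093]
contact_force: [1.0, 0.1, -0.0]
grip_width: 73.8
finger_force: 0.0
```

{"op": "apply_moves", "data": {
  "motion": "0 0 0 0;0 0 0 0;0 0 0 0;0 0 0 0;0 0 0 0",
  "fingers": -1
}}

```text
time: 15.48
tool_pos: [492.2, -344.1, 151.0]
tcp_rot: [3.141, 0.001, 2.093]
contact_force: [-0.2, 0.4, 2.3]
grip_width: 45.7
finger_force: 30.0
```

Gripped, with little side force. Pressing down in small steps.

{"op": "apply_moves", "data": {
  "motion": "0 0 0.002 0;0 0 0.002 0;0 0 0.0015 0;0 0 0 0;0 0 0 0;0 0 0 0"
}}

```text
time: 16.23
tool_pos: [492.2, -344.1, 146.5]
tcp_rot: [3.141, 0.001, 2.093]
contact_force: [-2.2, 1.8, 7.2]
grip_width: 45.8
finger_force: 30.0
```

{"op": "apply_moves", "data": {
  "motion": "0 0 0.0015 0;0 0 0 0;0 0 0 0;0 0 0 0"
}}

```text
time: 16.73
tool_pos: [492.2, -344.1, 145.1]
tcp_rot: [3.141, 0.001, 2.093]
contact_force: [-1.8, 1.2, 10.5]
grip_width: 45.6
finger_force: 30.0
```

Run:
```python
from h import *
for k in range(3):
    p=bot.capture("scene"); d=bot.cut_out(p,"cap_center"); o=bot.get_obs()
    w=world(p,d[0]["pixels"]) if d else np.zeros((1,3))
    print(o["contact_force"],o["tool_pos"],len(w),np.percentile(w[:,2],[50,90,98]))
cv2.imwrite("pics/s5.png",cv2.resize(p["img"][80:180,170:290],(720,600),interpolation=cv2.INTER_CUBIC))
```

```text
[-2.54539323  2.25174197 10.50792252] [ 492.22942177 -344.11510036  145.150487  ] 119 [168.00543344 181.46582515 184.13143635]
[-1.83514113  1.42745571  9.89679108] [ 492.21062137 -344.12410716  145.12796891] 119 [169.68301327 181.56330164 182.79468087]
[-2.65438018  1.61950243 10.161978  ] [ 492.23020115 -344.1254218   145.14057028] 1 [0. 0. 0.]
```

View pics/s5.png

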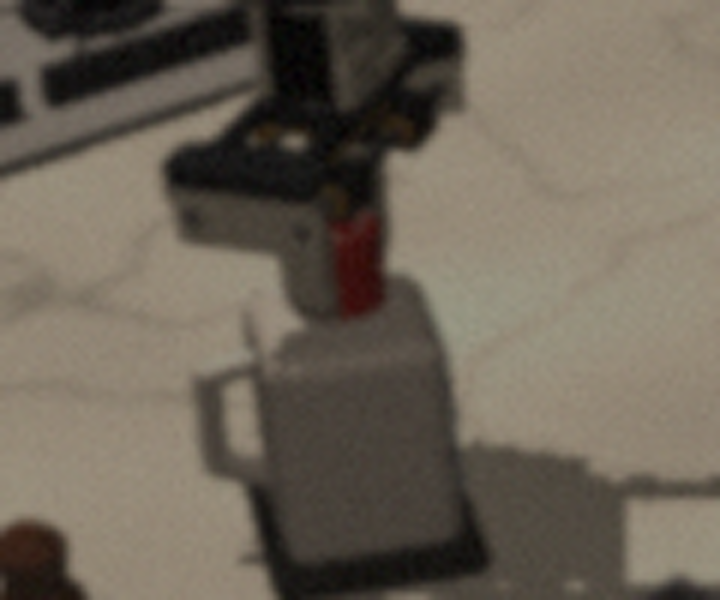

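The cap looks pressed, at about 10 N, or roughly 5 mm. Now turning it counter-clockwise.

{"op": "apply_moves", "data": {
  "motion": "0 0 0 -7;0 0 0 -7;0 0 0 -7;0 0 0 -7;0 0 0 0;0 0 0 0"
}}

```text
time: 17.77
tool_pos: [492.9, -344.8, 145.5]
tcp_rot: [-3.141, 0.004, 2.582]
contact_force: [-0.5, 0.5, 10.2]
grip_width: 45.7
finger_force: 30.0
```

```bash
python3 -c "
from h import *
o=bot.get_obs();print(o['contact_force'],o['moment'],o['tool_pos'],np.degrees(o['tcp_rot'][2]))"
```

```text
[-0.51509284  0.47527495 10.17177489] [0.04097221 0.129665   0.00022058] [ 492.9178506  -344.7671782   145.46142065] 147.93599133354627
```

{"op": "apply_moves", "data": {
  "motion": "0 0 0 -7;0 0 0 -7;0 0 0 -7;0 0 0 -7;0 0 0 -7;0 0 0 -5;0 0 0 0;0 0 0 0"
}}

```text
time: 18.77
tool_pos: [492.6, -344.7, 145.4]
tcp_rot: [-3.139, 0.002, -3.003]
contact_force: [-2.4, 0.8, 9.6]
grip_width: 45.7
finger_force: 30.0
```

```bash
python3 -c "
from h import *
o=bot.get_obs();print(o['contact_force'],o['moment'],o['tool_pos'],np.degrees(o['tcp_rot'][2]))"
```

```text
[-2.36003484  0.83687816  9.6453508 ] [0.0313879  0.26883201 0.02933483] [ 492.60562146 -344.73613395  145.37899209] -172.0622089386782
```

{"op": "apply_moves", "data": {
  "motion": "0 0 -0.004 0;0 0 -0.004 0;0 0 -0.004 0;0 0 -0.004 0;0 0 0 0"
}}

```text
time: 19.4
tool_pos: [492.0, -344.0, 159.7]
tcp_rot: [3.141, -0.0, -3.003]
contact_force: [-0.9, -1.4, 0.2]
grip_width: 45.5
finger_force: 30.0
```

{"op": "apply_moves", "data": {
  "motion": "0 0 -0.01 0;0 0 -0.015 0;0 0 -0.02 0;0 0 -0.02 0;0 0 -0.015 0;0 0 -0.005 0;0 0 0 0;0 0 0 0"
}}

```text
time: 20.4
tool_pos: [491.8, -343.7, 243.9]
tcp_rot: [3.14, -0.001, -3.003]
contact_force: [-0.6, 0.7, -0.5]
grip_width: 45.5
finger_force: 30.0
```

Run:
```python
from h import *
p=bot.capture("scene"); d=bot.cut_out(p,"cap_center"); o=bot.get_obs(); print(o["contact_force"],o["dq"].round(3))
for x in d: w=world(p,x["pixels"]); print(x["p"],np.percentile(w,[2,50,98],axis=0).round())
cv2.imwrite("pics/s6.png",cv2.resize(p["img"][60:180,170:290],(600,600),interpolation=cv2.INTER_CUBIC))
```

```text
[ 0.27032527 -0.75955554 -0.46319382] [-0.    -0.001 -0.004  0.    -0.001  0.002]
0.75 [[ 482. -361.  243.]
 [ 506. -332.  270.]
 [ 515. -317.  281.]]
```

View pics/s6.png

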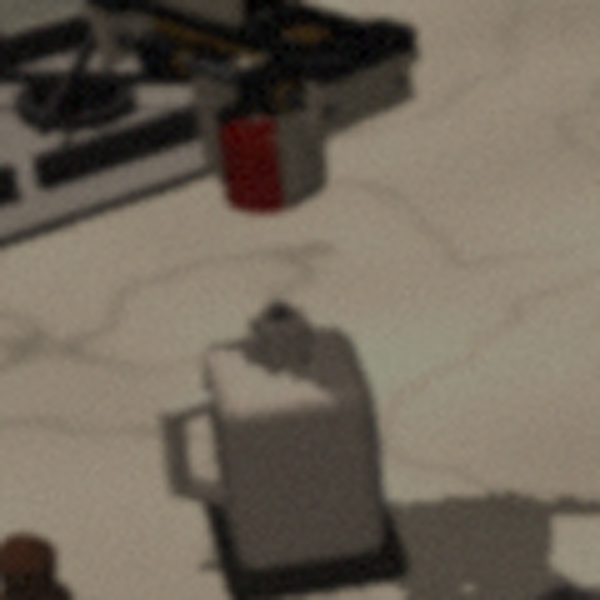

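The cap, at (255,165), hangs upright in the gripper, well clear of the bare neck at (280,335). Handing in.

```bash
python3 -c "
from h import *
print(bot.close_job())"
```

```text
the job is handed in; nothing more can be done
None
```

I finished the job and handed it in at about 20 s of the 67 s allowed: both broken rests are in the scrap box, the three whole ones are in the tray, and the opened cap is held upright about 80 mm above the jug's mouth; the hand-in returned no verdict.

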